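# Stow the chasing punches in order and close the keeper

## Robot

A 6-joint arm with a two-finger parallel gripper is mounted at the origin on the work surface. World frame = base frame: x ahead of the robot, y to its left, z up, the work surface at z = 0. Lengths are in m, angles in rad, forces in N, time in s.
With the tool pointing down it reaches from about 0.325 to 0.775 m from the base axis. Payload 5.5 kg.
Tool frame: the origin (TCP) lies between the finger pads; the fingertips stand 8 mm ahead of it and the grasp point (between the pads) lies 11 mm behind it (tcp_to_tips is the distance from the TCP to the fingertips, in m); z points along the fingers, y is the direction in which the jaws open and shut (so a half turn about z gives the same grasp; the last joint's range is limited). The gripper opens to 88 mm and grips with 3 to 60 N. Pads are 20 mm wide; open, the fingers measure 115 mm over their backs; the gripper's body (75 mm by 178 mm) begins 61 mm behind the grasp point.
Start: joints at [1.118, 0.091, 1.231, -0, 1.82, -0.057], TCP at [0.231, 0.554, 0.231] pointing down, gripper open.
Joint ranges: [-2.87, 2.87], [-0.86, 2.18], [0.17, 2.46], [-1.51, 4.65], [0.06, 2.69], [-2.65, 2.65]. Speed limits (rad/s): [2.57, 2.57, 3.01, 3.14, 3.14, 3.14].

## Interface

Orientations are given as a unit quaternion [w, x, y, z].
In Python, from bench import * gives the robot as it stands. Calls block until the motion is done:
- move_to(position, orientation): joint-space move of the TCP to a pose.
- move_l(position, speed=0.15, orientation=None): straight line of the TCP; orientation=None keeps the orientation; speed is the mean speed in m/s.
- movej(angles): joint-space move.
- gripper_open() and close(): open the fingers fully, or close them until they stop; the grip force is fixed at half the most.
- hold(seconds).
- inverse_kinematics(position, orientation): joint angles nearest the present ones, or None.
- state(): the state.
- get_image(name): name is "side" or "top"; returns a dict with "frame" (420x560x3 uint8, blue, green, red), "depth" (420x560 float32, m along the optical axis (not along the pixel's ray), 0 where there is no reading), "camera_matrix" (3x3 intrinsics, pixels), "view" (4x4, takes a point from world to camera coordinates). Camera axes: x right, y up, looking along -z (the intrinsics and any distortion apply to the point x, -y, -z); pixel columns grow to the right and rows downward; lengths in m; the calibration is good to about 2 mm. A picture is of the moment at which its call begins.
A pose or a line that the arm cannot do raises IKError and nothing moves.
- job_done(): hands the job in, once; it reports no verdict.
The state is a dict: "time": time; "joint_pos": joint angles; "dq": joint speeds; "joint_torque": joint torques, N m; "ee_pos": TCP position; "ee_rot": TCP orientation; "ft_force": force on the tool from outside, world axes, zero at the start; "moment": the same for the moment, N m; "finger_gap": finger opening in m.
Only numpy, scipy, OpenCV 4.12 (cv2) and the standard library are available. Lean on these libraries where they do the work, as an engineer would, in place of code of your own. Each camera call takes 0.05 s, during which the arm holds its last target.

## Task

Put the engraver's punches from the timber block away in the sloping rack, one after the other: first the red one in the rest with one dot, then the yellow one in the rest with two dots, then the blue one in the rest with three, each with its flat head fully home in the socket, its tapered end up in the notch, and let go before the next. Then swing the brass keeper down over them until it is fully closed, and leave the bowl, the hammer and the jar where they are.

Things in the scene. Friction and masses are not known exactly. Their poses are not given: they have to be found in the camera images.
- punch_red: loose steel chasing punch with a red sleeve, 150 mm long, 12 mm square, 120 g, lying flat on the block. Origin: centre of its underside at mid-length; +x runs along it to the tapered tip (last 22 mm), -x to the flat head. The sleeve covers x = -40 to +10 mm and is the place to grip; the centre of mass is at about x = -10 mm
- punch_red_head (a point): centre of the flat head end of the red punch (x = -75 mm, 6 mm above its underside)
- punch_red_tip (a point): point of the tapered tip of the red punch (x = +75 mm)
- punch_yellow: loose steel chasing punch with a yellow sleeve, 150 mm long, 12 mm square, 120 g, lying flat on the block. Origin: centre of its underside at mid-length; +x runs along it to the tapered tip (last 22 mm), -x to the flat head. The sleeve covers x = -40 to +10 mm and is the place to grip; the centre of mass is at about x = -10 mm
- punch_yellow_head (a point): centre of the flat head end of the yellow punch (x = -75 mm, 6 mm above its underside)
- punch_yellow_tip (a point): point of the tapered tip of the yellow punch (x = +75 mm)
- punch_blue: loose steel chasing punch with a blue sleeve, 150 mm long, 12 mm square, 120 g, lying flat on the block. Origin: centre of its underside at mid-length; +x runs along it to the tapered tip (last 22 mm), -x to the flat head. The sleeve covers x = -40 to +10 mm and is the place to grip; the centre of mass is at about x = -10 mm
- punch_blue_head (a point): centre of the flat head end of the blue punch (x = -75 mm, 6 mm above its underside)
- punch_blue_tip (a point): point of the tapered tip of the blue punch (x = +75 mm)
- block: fixed light timber block 200 (x) x 240 (y) x 50 mm high on which the punches lie side by side, tips away from the robot; origin: centre of its underside
- rack: fixed wooden rack, 196 mm wide: a board sloping at 35 degrees, low edge towards the robot (-x), high edge away (+x). Origin: on the table, middle of the 170 x 196 mm base. The board's top face starts at x = -75, z = 24 mm and runs 182 mm up the slope. On it stand three dark rests side by side at y = +60, 0, -60 mm, in an order that differs from day to day
- rest1_head (a point): where the centre of the punch's head lies when home in the rest with one white dot on its socket; axes as the rack. Socket: 31 mm wide block low on the slope, top 50 mm above the board, with a pocket 19 wide, 20 high, 22 mm deep that opens up the slope; this point is at its floor. At home the punch's underside is 24 mm above the board (parallel to it)
- rest1_tip (a point): where the punch's tip lies when home in rest 1, 150 mm up the slope from rest1_head. 34 mm before it stands the notched post: 31 wide, 12 mm thick, open-topped notch 19 mm wide, cheeks 40 mm above the board. Between socket and post 88 mm are free for the fingers, with only the board below
- rest2_head (a point): where the centre of the punch's head lies when home in the rest with two white dots on its socket; axes as the rack. Socket: 31 mm wide block low on the slope, top 50 mm above the board, with a pocket 19 wide, 20 high, 22 mm deep that opens up the slope; this point is at its floor. At home the punch's underside is 24 mm above the board (parallel to it)
- rest2_tip (a point): where the punch's tip lies when home in rest 2, 150 mm up the slope from rest2_head. 34 mm before it stands the notched post: 31 wide, 12 mm thick, open-topped notch 19 mm wide, cheeks 40 mm above the board. Between socket and post 88 mm are free for the fingers, with only the board below
- rest3_head (a point): where the centre of the punch's head lies when home in the rest with three white dots on its socket; axes as the rack. Socket: 31 mm wide block low on the slope, top 50 mm above the board, with a pocket 19 wide, 20 high, 22 mm deep that opens up the slope; this point is at its floor. At home the punch's underside is 24 mm above the board (parallel to it)
- rest3_tip (a point): where the punch's tip lies when home in rest 3, 150 mm up the slope from rest3_head. 34 mm before it stands the notched post: 31 wide, 12 mm thick, open-topped notch 19 mm wide, cheeks 40 mm above the board. Between socket and post 88 mm are free for the fingers, with only the board below
- keeper (a joint): hinge angle (rad) of the brass keeper: 0 = closed, lying along the slope over the punches; about 2.35 to 2.8 = swung open, standing up. It stays where it is left (about 1 to 2 N at the bar moves it); range 0 to 2.9
- keeper_bar (a point): middle of the keeper's 10 x 10 mm cross bar, 184 mm long across the rack (y), carried by an arm at each end 62 mm from the hinge axis; its -x axis points from the hinge to the bar and +z is the side that is uppermost when closed. Closed, the bar lies across the punches with 3 mm to spare, between the sockets and the notched posts
- keeper_hinge (a point): middle of the keeper's hinge axis, which runs across the rack (its y) near the top of the slope, 44 mm above the board
- bowl: small loose brass bowl, 100 mm across, 45 mm high, beyond the work; leave alone. Origin: centre of its underside
- hammer: chasing hammer, 220 mm long, lying loose to the right of the rack; leave alone
- tin: clay-coloured jar with a dark lid, 70 mm across, 70 mm high, to the left of the block; leave alone. Origin: centre of its underside
Things that resemble listed ones, but are neither listed nor needed, are in the scene too. What is shaped like the punch_yellow but brown is not meant. Leave any brown or orange look-alike of the punch_red alone.

How it is judged:
On the way, in this order (a step that is already met when the one before it is completed fails the run):
1. the red punch lies fully home in rest 1 and is let go (distance between punch_red_head and rest1_head below 0.01 m and distance between punch_red_tip and rest1_tip below 0.014 m and contact force between the fingers and punch_red below 0.2 N), for 0.2 s.
2. the yellow punch lies fully home in rest 2 and is let go (distance between punch_yellow_head and rest2_head below 0.01 m and distance between punch_yellow_tip and rest2_tip below 0.014 m and contact force between the fingers and punch_yellow below 0.2 N), for 0.2 s.
3. the blue punch lies fully home in rest 3 and is let go (distance between punch_blue_head and rest3_head below 0.01 m and distance between punch_blue_tip and rest3_tip below 0.014 m and contact force between the fingers and punch_blue below 0.2 N), for 0.2 s.
4. the keeper is closed (value of joint keeper below 0.1 rad), for 0.2 s.
At the end, for the whole second after the job is handed in: Red, yellow and blue punches lie at rest and released in the rests with one, two and three dots, each head within 10 mm and each tip within 14 mm of its home point, and the keeper is closed (under 0.1 rad) (all of step 1 and all of step 2 and all of step 3 and value of joint keeper below 0.1 rad and linear speed of each of punch_red, punch_yellow, punch_blue below 0.02 m/s); the robot touches nothing.
It fails at once if the bowl is moved more than 20 mm (distance of bowl from where it was at the start of the episode above 0.02 m).
It fails at once if the hammer is moved more than 20 mm (distance of hammer from where it was at the start of the episode above 0.02 m).
It fails at once if the tin is moved more than 20 mm (distance of tin from where it was at the start of the episode above 0.02 m).
It also fails if it takes over 72 s, if anything falls off the work surface, if the arm or the gripper's body presses on something with over 40 N, if the wrist force passes 120 N, or if a joint passes its speed limit or range.

## Working session

There is one attempt and no reset: what is moved stays moved. The work goes in short steps, each a Python script; the robot and the scene stay as the last script left them, time stands still between calls to the robot, and variables do not carry over. Pictures are saved under pics/ and viewed, and the job is handed in when it is done.

```bash
ls; mkdir -p pics
python3 - <<'E'
from bench import *
import cv2,numpy as np
for n in("side","top"):
    im=get_image(n)
    cv2.imwrite(f"pics/{n}0.png",im["frame"])
    np.savez(f"{n}0.npz",**im)
    print(n,im["camera_matrix"].round(1).tolist(),np.array(im["view"]).round(3).tolist(), (im["depth"]>0).mean(), im.keys())
s=state();print(s)
E
```

```text
pics
side [[397.6, 0.0, 270.9], [0.0, 397.6, 214.1], [0.0, 0.0, 1.0]] [[-0.998, -0.066, 0.01, 0.554], [0.053, -0.69, 0.722, -0.094], [-0.04, 0.721, 0.692, -1.346], [0.0, 0.0, 0.0, 1.0]] 0.9959141156462585 dict_keys(['frame', 'depth', 'camera_matrix', 'view'])
top [[406.6, 0.0, 274.2], [0.0, 406.6, 212.1], [0.0, 0.0, 1.0]] [[0.021, -1.0, -0.005, 0.029], [0.977, 0.02, 0.212, -0.579], [-0.211, -0.009, 0.977, -1.014], [0.0, 0.0, 0.0, 1.0]] 0.9960586734693877 dict_keys(['frame', 'depth', 'camera_matrix', 'view'])
{'time': 0.1, 'joint_pos': array([ 1.11830792e+00,  9.17972459e-02,  1.23174089e+00, -1.44548516e-05,
        1.81980189e+00, -5.66988130e-02]), 'dq': array([ 0.00072329, -0.00076523, -0.0020987 , -0.00030392, -0.00132907,
       -0.000321  ]), 'joint_torque': array([ 1.73819553e-03, -4.47858953e+01, -4.07568884e+01,  6.99280668e-02,
        2.84738926e-02, -1.11833456e-04]), 'ee_pos': array([0.23121968, 0.55339138, 0.22962563]), 'ee_rot': array([-2.13259813e-04,  1.96607318e-01,  9.80481922e-01, -8.47289245e-04]), 'ft_force': array([-0.31756775, -0.39455925, -0.2472199 ]), 'moment': array([ 0.04845998,  0.03683357, -0.05316229]), 'finger_gap': 0.0877952121990457}
```

View pics/side0.png

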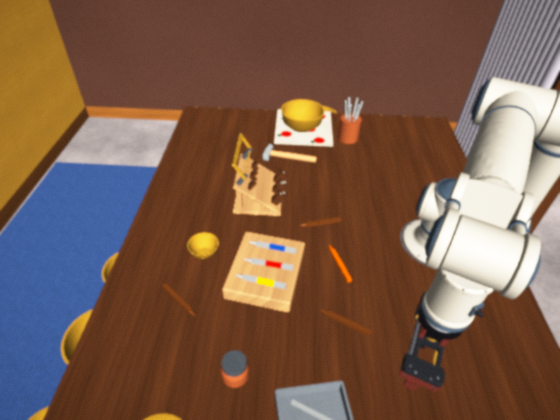

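View pics/top0.png

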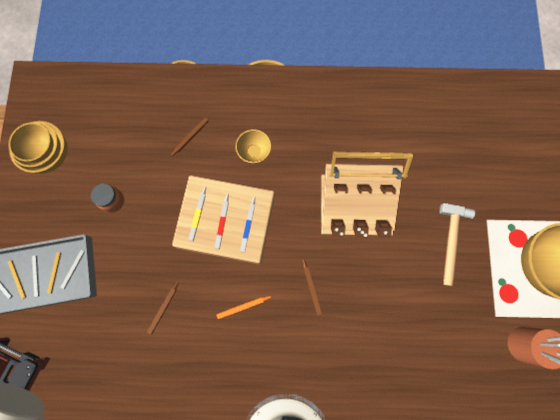

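The side view shows the block near (265,270) and the rack near (258,185). The top view shows the punches from left to right: yellow (197,215), red (221,222) and blue (248,225). The rack's sockets are at about (338,228), (361,228) and (384,228), with white dots I need to zoom in on.

Run:
```python
import cv2,numpy as np
t=np.load("top0.npz")["frame"];s=np.load("side0.npz")["frame"]
a=cv2.resize(t[145:245,310:420],None,fx=5,fy=5,interpolation=cv2.INTER_CUBIC)
cv2.imwrite("pics/rack_t.png",a)
a=cv2.resize(t[170:270,165:285],None,fx=6,fy=6,interpolation=cv2.INTER_CUBIC)
cv2.imwrite("pics/block_t.png",a)
a=cv2.resize(s[125:225,225:325],None,fx=6,fy=6,interpolation=cv2.INTER_CUBIC)
cv2.imwrite("pics/rack_s.png",a)
```

```text
(no output)
```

View pics/rack_t.png

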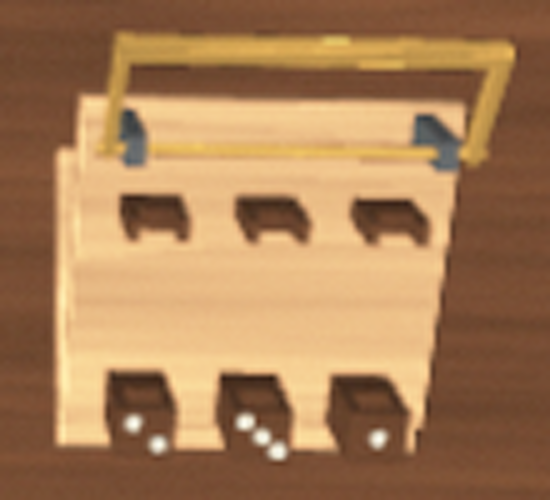

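View pics/block_t.png

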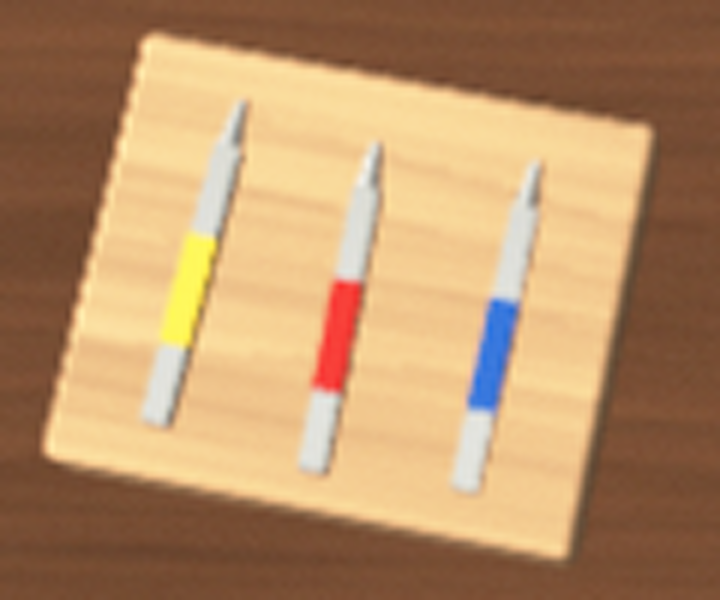

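View pics/rack_s.png

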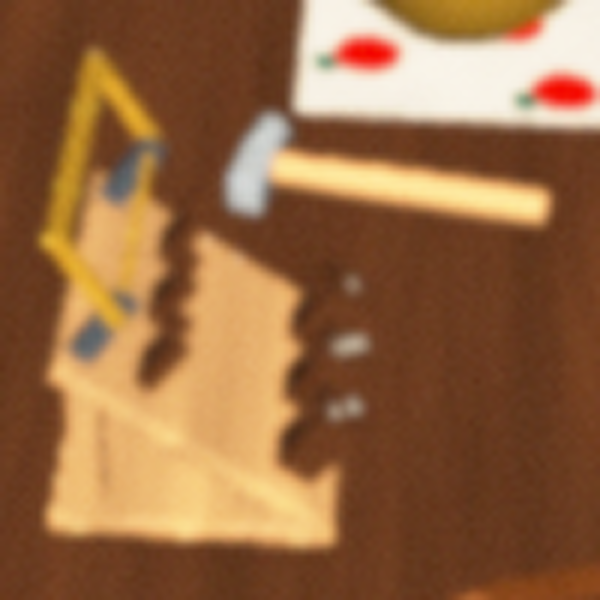

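Dots on the sockets from left to right: two, three, one. So rest 2 is at y=+60, rest 3 is in the middle and rest 1 is at y=-60. Next I measure.

```bash
cat > h.py <<'E'
import numpy as np,cv2
def cloud(im):
    d=im["depth"];K=im["camera_matrix"];V=np.array(im["view"])
    v,u=np.mgrid[0:d.shape[0],0:d.shape[1]]
    pc=np.stack([(u-K[0,2])/K[0,0]*d,-(v-K[1,2])/K[1,1]*d,-d],-1)
    return (pc-V[:3,3])@V[:3,:3]
def ray(im,uv):
    K=im["camera_matrix"];V=np.array(im["view"])
    uv=np.atleast_2d(uv).astype(float)
    c=np.stack([(uv[:,0]-K[0,2])/K[0,0],-(uv[:,1]-K[1,2])/K[1,1],-np.ones(len(uv))],-1)
    return -V[:3,:3].T@V[:3,3], c@V[:3,:3]
def onz(im,uv,z):
    o,d=ray(im,uv); return o+d*((z-o[2])/d[:,2])[:,None]
def tri(a,uva,b,uvb):
    o1,d1=ray(a,uva);o2,d2=ray(b,uvb);d1=d1[0]/np.linalg.norm(d1);d2=d2[0]/np.linalg.norm(d2)
    t=np.linalg.lstsq(np.stack([d1,-d2],1),o2-o1,rcond=None)[0]
    p,q=o1+t[0]*d1,o2+t[1]*d2
    return (p+q)/2,np.linalg.norm(p-q)
def proj(im,P):
    K=im["camera_matrix"];V=np.array(im["view"]);c=np.atleast_2d(P)@V[:3,:3].T+V[:3,3]
    return np.stack([K[0,2]+K[0,0]*c[:,0]/-c[:,2],K[1,2]-K[1,1]*c[:,1]/-c[:,2]],-1)
def sleeves(im,roi):
    x0,y0,x1,y1=roi;hsv=cv2.cvtColor(im["frame"],cv2.COLOR_BGR2HSV);out={}
    for n,(lo,hi) in dict(red=(173,5),yellow=(27,33),blue=(105,125)).items():
        h=hsv[...,0].astype(int);m=((h>=lo)&(h<=hi)) if lo<hi else ((h>=lo)|(h<=hi))
        m&=(hsv[...,1]>150)&(hsv[...,2]>110)
        mm=np.zeros_like(m);mm[y0:y1,x0:x1]=m[y0:y1,x0:x1]
        k,l,st,c=cv2.connectedComponentsWithStats(mm.astype(np.uint8))
        if k<2: continue
        i=1+np.argmax(st[1:,4]);out[n]=(c[i],st[i,4],l==i)
    return out
E
python3 - <<'E'
from h import *
T=dict(np.load("top0.npz"));S=dict(np.load("side0.npz"))
a=sleeves(T,(175,180,272,262));b=sleeves(S,(225,232,305,310))
for n in a:
    print(n,a[n][0].round(1),a[n][1],b[n][0].round(1),b[n][1])
    p,e=tri(T,a[n][0],S,b[n][0]);print("  tri",p.round(4),e.round(4))
    for im,x in((T,a),(S,b)):
        P=cloud(im)[x[n][2]];print("  depth med",np.median(P,0).round(4))
for nm,im in(("T",T),("S",S)):
    P=cloud(im)
    if nm=="T": sub=P[200:240,175:270].reshape(-1,3)
    print(nm,"table z",np.median(P[300:330,150:240][...,2]).round(4) if nm=="T" else np.median(P[320:350,100:180][...,2]).round(4))
P=cloud(T)[190:250,185:265].reshape(-1,3)
print("block top z hist",np.percentile(P[:,2],[10,30,50,70,90]).round(4))
E
```

```text
red [220.9 225.4] 85 [273.1 263.9] 72
  tri [0.5387 0.1812 0.0573] 0.0027
  depth med [0.54   0.1804 0.0621]
  depth med [0.5376 0.1847 0.0609]
yellow [195.9 217.8] 72 [265.1 281.4] 98
  tri [0.5578 0.2483 0.0581] 0.0023
  depth med [0.5579 0.2472 0.0632]
  depth med [0.5567 0.2509 0.0606]
blue [246.7 228.6] 69 [276.5 247. ] 47
  tri [0.5321 0.1127 0.0569] 0.0018
  depth med [0.5313 0.1119 0.0623]
  depth med [0.5324 0.1155 0.0608]
T table z 0.0001
S table z -0.0009
block top z hist [0.0475 0.0492 0.0504 0.0519 0.0613]
```

Run:
```python
from h import *
T=dict(np.load("top0.npz"));S=dict(np.load("side0.npz"))
# punches axis in both views
for nm,im,roi in(("T",T,(180,182,265,255)),("S",S,(235,236,300,298))):
    sl=sleeves(im,(175,180,272,262) if nm=="T" else (225,232,305,310))
    hsv=cv2.cvtColor(im["frame"],cv2.COLOR_BGR2HSV)
    met=(hsv[...,1]<60)&(hsv[...,2]>110)
    for n in sl: met|=sl[n][2]
    x0,y0,x1,y1=roi;m=np.zeros(met.shape,np.uint8);m[y0:y1,x0:x1]=met[y0:y1,x0:x1]
    m=cv2.morphologyEx(m,cv2.MORPH_CLOSE,np.ones((3,3)))
    k,l=cv2.connectedComponents(m)
    for n in sl:
        i=np.bincount(l[sl[n][2]]).argmax();v,u=np.nonzero(l==i)
        P=onz(im,np.c_[u,v],0.060)
        c=P.mean(0);w,vec=np.linalg.eigh(np.cov((P-c)[:,:2].T));d=vec[:,1]*np.sign(vec[0,1])
        s=(P-c)[:,:2]@d
        print(nm,n,len(u),"c",c.round(4),"yaw deg",np.degrees(np.arctan2(d[1],d[0])).round(1),"len",(s.max()-s.min()).round(3),"mid",(c[:2]+d*(s.max()+s.min())/2).round(4))
# rack plane
for nm,im,roi in(("T",T,(318,155,405,240)),("S",S,(228,130,300,222))):
    P=cloud(im);hsv=cv2.cvtColor(im["frame"],cv2.COLOR_BGR2HSV)
    x0,y0,x1,y1=roi;light=np.zeros(P.shape[:2],bool);light[y0:y1,x0:x1]=((hsv[...,2]>150)&(hsv[...,1]<150))[y0:y1,x0:x1]
    Q=P[light];
    rng=np.random.default_rng(0);best=None
    for _ in range(500):
        a=Q[rng.choice(len(Q),3,False)];nn=np.cross(a[1]-a[0],a[2]-a[0]);L=np.linalg.norm(nn)
        if L<1e-5: continue
        nn/=L
        if nn[2]<0: nn=-nn
        if abs(np.degrees(np.arccos(nn[2]))-35)>8: continue
        inl=abs((Q-a[0])@nn)<0.003
        if best is None or inl.sum()>best.sum(): best=inl
    q=Q[best];c=q.mean(0);nn=np.linalg.svd(q-c)[2][2];nn*=np.sign(nn[2])
    up=np.array([-nn[0],-nn[1]])
    print(nm,"board n",nn.round(4),"tilt",np.degrees(np.arccos(nn[2])).round(2),"yaw",np.degrees(np.arctan2(up[1],up[0])).round(2),"c",c.round(4),best.sum(),len(Q), "res",((q-c)@nn).std().round(4))
    print(" ext",q.min(0).round(3),q.max(0).round(3))
```

```text
T red 252 c [0.5477 0.1796 0.06  ] yaw deg -7.9 len 0.147 mid [0.5525 0.179 ]
T yellow 238 c [0.5667 0.2458 0.06  ] yaw deg -11.3 len 0.148 mid [0.5716 0.2448]
T blue 265 c [0.5408 0.1107 0.06  ] yaw deg -10.0 len 0.148 mid [0.5458 0.1098]
S red 225 c [0.5466 0.1828 0.06  ] yaw deg -8.4 len 0.146 mid [0.5515 0.1821]
S yellow 260 c [0.5639 0.2487 0.06  ] yaw deg -11.4 len 0.145 mid [0.5689 0.2477]
S blue 251 c [0.5383 0.1144 0.06  ] yaw deg -10.3 len 0.146 mid [0.5437 0.1134]
T board n [-5.724e-01 -7.000e-04  8.200e-01] tilt 34.92 yaw 0.07 c [ 0.62   -0.1853  0.0792] 3297 4425 res 0.0015
 ext [ 0.53  -0.285  0.015] [ 0.692 -0.089  0.13 ]
S board n [-0.5722 -0.0032  0.8201] tilt 34.9 yaw 0.32 c [ 0.6122 -0.1864  0.0725] 948 2409 res 0.0015
 ext [ 0.504 -0.665 -0.005] [ 0.691 -0.083  0.128]
```

```bash
python3 - <<'E'
from h import *
T=dict(np.load("top0.npz"));S=dict(np.load("side0.npz"))
a=np.radians(35);ex=np.array([np.cos(a),0,np.sin(a)]);ez=np.array([-np.sin(a),0,np.cos(a)])
O=np.array([0.617-.075,0,0.024])
for nm,im,roi in(("T",T,(322,175,400,240)),("S",S,(250,150,300,222))):
    P=cloud(im);hsv=cv2.cvtColor(im["frame"],cv2.COLOR_BGR2HSV);g=im["frame"].max(-1)
    x0,y0,x1,y1=roi
    s=(P-O)@ex;n=(P-O)@ez;y=P[...,1]
    m=np.zeros(s.shape,bool);m[y0:y1,x0:x1]=True
    m&=(n>.012)&(n<.06)&(s>-.02)&(s<.16)&(y>-.3)&(y<-.07)
    k,l,st,c=cv2.connectedComponentsWithStats(m.astype(np.uint8),connectivity=4)
    for i in range(1,k):
        if st[i,4]<12: continue
        q=l==i
        print(nm,i,st[i],"s",np.percentile(s[q],[2,50,98]).round(4),"y",np.percentile(y[q],[2,50,98]).round(4),"n",np.percentile(n[q],[5,50,90,97]).round(4))
    # white dots
    w=np.zeros(s.shape,np.uint8);x0,y0,x1,y1=(330,220,395,240) if nm=="T" else (275,165,292,200)
    w[y0:y1,x0:x1]=((hsv[...,1]<90)&(g>110))[y0:y1,x0:x1]
    k,l,st,c=cv2.connectedComponentsWithStats(w)
    for i in range(1,k): 
        if st[i,4]>1: print(nm,"dot",c[i].round(1),st[i,4],np.median(P[l==i],0).round(4))
E
python3 - <<'E'
import numpy as np,cv2
t=np.load("top0.npz")["frame"]
cv2.imwrite("pics/rack_big.png",cv2.resize(t[150:242,316:406],None,fx=6.4,fy=6.4,interpolation=cv2.INTER_NEAREST))
E
```

```text
T 1 [334 185  15   9  95] s [0.1188 0.1278 0.1315] y [-0.1423 -0.128  -0.1119] n [0.0142 0.0266 0.0412 0.0421]
T 2 [358 185  15   9  95] s [0.12   0.1278 0.1315] y [-0.2021 -0.1871 -0.1715] n [0.0151 0.0254 0.0409 0.042 ]
T 3 [381 186  16   9 102] s [0.1188 0.1277 0.1317] y [-0.2619 -0.2482 -0.2313] n [0.0129 0.0261 0.0408 0.0429]
T 4 [331 221  15  16 210] s [0.0036 0.0238 0.0312] y [-0.1423 -0.1262 -0.112 ] n [0.0151 0.0487 0.0524 0.0537]
T 5 [354 221  15  17 220] s [0.0034 0.0228 0.0318] y [-0.2023 -0.1859 -0.1718] n [0.0182 0.0485 0.0527 0.0537]
T 6 [376 222  17  16 227] s [0.0038 0.0228 0.0319] y [-0.2628 -0.245  -0.2316] n [0.0169 0.0482 0.0515 0.0527]
T dot [361.8 231.8] 40 [ 0.527  -0.1872  0.0768]
T dot [336.2 229.3] 12 [ 0.5326 -0.1197  0.0793]
T dot [385.2 232.5] 13 [ 0.5282 -0.2464  0.0746]
T dot [341.3 233.5] 14 [ 0.5225 -0.1336  0.0726]
S 1 [250 157  10  31 146] s [0.1179 0.126  0.131 ] y [-0.2593 -0.1752 -0.1087] n [0.0149 0.0282 0.0384 0.0408]
S 2 [272 169  15  36 336] s [0.0028 0.0218 0.0314] y [-0.2562 -0.1717 -0.1073] n [0.0157 0.0394 0.0499 0.0511]
S dot [283.1 182.1] 14 [ 0.5243 -0.1898  0.0728]
S dot [282.4 192.4] 9 [ 0.5237 -0.1319  0.0707]
```

View pics/rack_big.png

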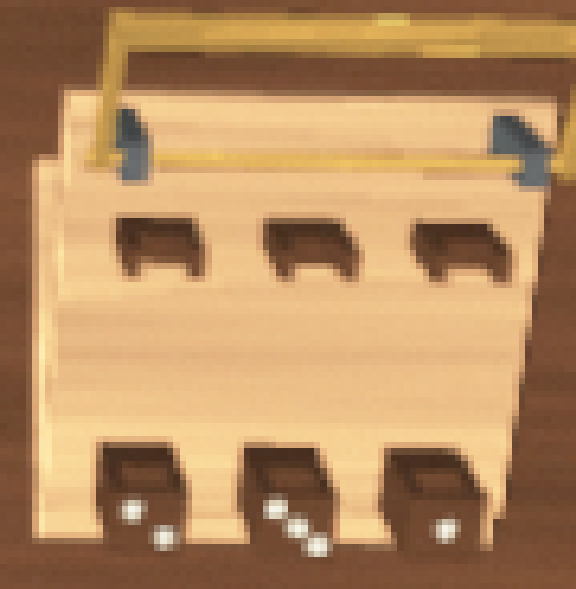

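```bash
cat > g.py <<'E'
from h import *
from scipy.spatial.transform import Rotation as Ro
a=np.radians(35);EX=np.array([np.cos(a),0,np.sin(a)]);EZ=np.array([-np.sin(a),0,np.cos(a)])
O=np.array([0.617-.075,0,0.024])
YR={1:-.2460,3:-.1860,2:-.1260}   # rack y by rest (refined later)
SH=0.009
def q(R): x=R.as_quat();return np.array([x[3],x[0],x[1],x[2]])
BASE=None
def down(yaw,flip): # tool x along +punch dir (flip=0) or - (flip=1)
    R=Ro.from_quat([1,0,0,0]) if not flip else Ro.from_quat([0,1,0,0])
    return Ro.from_euler('z',yaw)*R
def slope(flip,extra=0): return Ro.from_euler('y',-(a+extra))*down(0,flip)
def P(s,y,n): return O+s*EX+n*EZ+np.array([0,y,0])
PUN={'red':((.5385,.1815),-8.1),'yellow':((.5575,.2485),-11.4),'blue':((.5322,.1130),-10.1)}
E
python3 - <<'E'
from bench import *
from g import *
for f in(0,1):
    for n in PUN:
        (x,y),yw=PUN[n]
        for z in(.063,.2): 
            r=inverse_kinematics(np.array([x,y,z]),q(down(np.radians(yw),f)));print(f,n,z,None if r is None else r.round(2))
    for r_ in YR:
        for s,nn in((.1,.12),(.1,.04),(.069,.036)):
            r=inverse_kinematics(P(s,YR[r_],nn),q(slope(f)));print(f,"rest",r_,s,nn,P(s,YR[r_],nn).round(3),None if r is None else r.round(2))
    for x,z in((.70,.3),(.70,.19),(.58,.2),(.55,.1)):
        r=inverse_kinematics(np.array([x,-.187,z]),q(down(0,f)));print(f,"kp",x,z,None if r is None else r.round(2))
E
```

```text
0 red 0.063 [ 0.27  0.04  1.58 -0.    1.52  1.98]
0 red 0.2 [ 0.27  0.    1.38 -0.    1.76  1.98]
0 yellow 0.063 [ 0.36  0.15  1.46 -0.    1.53  2.13]
0 yellow 0.2 [ 0.36  0.12  1.26 -0.    1.77  2.13]
0 blue 0.063 [ 0.15 -0.03  1.65 -0.    1.52  1.89]
0 blue 0.2 [ 0.15 -0.06  1.44 -0.    1.76  1.89]
0 rest 1 0.1 0.12 [ 0.555 -0.246  0.18 ] [-0.68 -0.36  1.84  0.4   1.19  0.83]
0 rest 1 0.1 0.04 [ 0.601 -0.246  0.114] [-0.62 -0.22  1.84  0.4   1.03  0.83]
0 rest 1 0.069 0.036 [ 0.578 -0.246  0.093] [-0.65 -0.26  1.91  0.42  1.02  0.79]
0 rest 3 0.1 0.12 [ 0.555 -0.186  0.18 ] [-0.56 -0.45  1.91  0.34  1.17  0.96]
0 rest 3 0.1 0.04 [ 0.601 -0.186  0.114] [-0.51 -0.3   1.91  0.34  1.01  0.96]
0 rest 3 0.069 0.036 [ 0.578 -0.186  0.093] [-0.53 -0.35  1.99  0.36  0.99  0.92]
0 rest 2 0.1 0.12 [ 0.555 -0.126  0.18 ] [-0.43 -0.53  1.96  0.26  1.15  1.11]
0 rest 2 0.1 0.04 [ 0.601 -0.126  0.114] [-0.38 -0.36  1.96  0.26  0.98  1.11]
0 rest 2 0.069 0.036 [ 0.578 -0.126  0.093] [-0.4  -0.42  2.04  0.28  0.97  1.07]
0 kp 0.7 0.3 [-0.31  0.5   0.62 -0.    2.02  1.26]
0 kp 0.7 0.19 [-0.31  0.44 
[... 657 characters left out ...]
  1.02 -2.36]
1 rest 3 0.1 0.12 [ 0.555 -0.186  0.18 ] [-0.56 -0.45  1.91  0.34  1.17 -2.18]
1 rest 3 0.1 0.04 [ 0.601 -0.186  0.114] [-0.51 -0.3   1.91  0.34  1.01 -2.18]
1 rest 3 0.069 0.036 [ 0.578 -0.186  0.093] [-0.53 -0.35  1.99  0.36  0.99 -2.22]
1 rest 2 0.1 0.12 [ 0.555 -0.126  0.18 ] [-0.43 -0.53  1.96  0.26  1.15 -2.04]
1 rest 2 0.1 0.04 [ 0.601 -0.126  0.114] [-0.38 -0.36  1.96  0.26  0.98 -2.03]
1 rest 2 0.069 0.036 [ 0.578 -0.126  0.093] [-0.4  -0.42  2.04  0.28  0.97 -2.07]
1 kp 0.7 0.3 [-0.31  0.5   0.62 -0.    2.02 -1.88]
1 kp 0.7 0.19 [-0.31  0.44  0.9  -0.    1.81 -1.88]
1 kp 0.58 0.2 [-0.37  0.11  1.26 -0.    1.77 -1.94]
1 kp 0.55 0.1 [-0.39  0.05  1.5  -0.    1.59 -1.96]
```

Run:
```python
from bench import *
from g import *
(x,y),yw=PUN['red'];Q=q(down(np.radians(yw),0))
move_to(np.array([x,y,.13]),Q);t=get_image("top");cv2.imwrite("pics/pre_red_t.png",t["frame"][130:290,120:330].repeat(3,0).repeat(3,1))
s=get_image("side");cv2.imwrite("pics/pre_red_s.png",s["frame"][190:340,180:380].repeat(3,0).repeat(3,1))
print(state()["time"],state()["ee_pos"])
move_l(np.array([x,y,.063]),speed=.08)
s0=state();close();st=state();print(st["time"],st["finger_gap"],st["ee_pos"],s0["ft_force"],st["ft_force"])
```

```text
1.9917 [0.53838674 0.18229475 0.13026968]
4.125 0.011670981977601084 [0.53849531 0.18142628 0.0629967 ] [-1.0122511   0.60038199  0.03024741] [-0.4285748  -0.37943031  0.42496767]
```

View pics/pre_red_t.png

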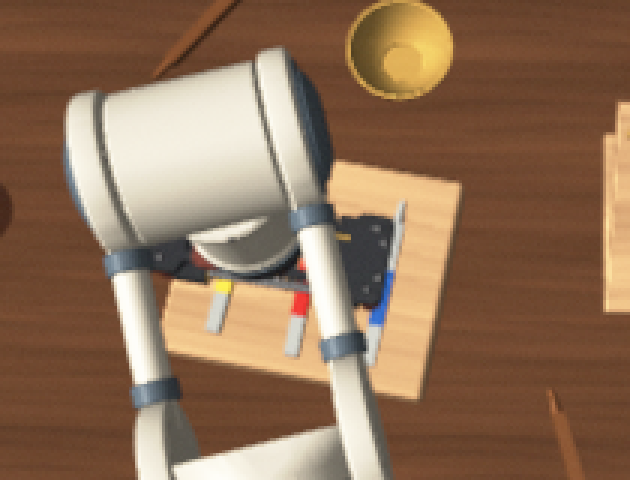

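View pics/pre_red_s.png

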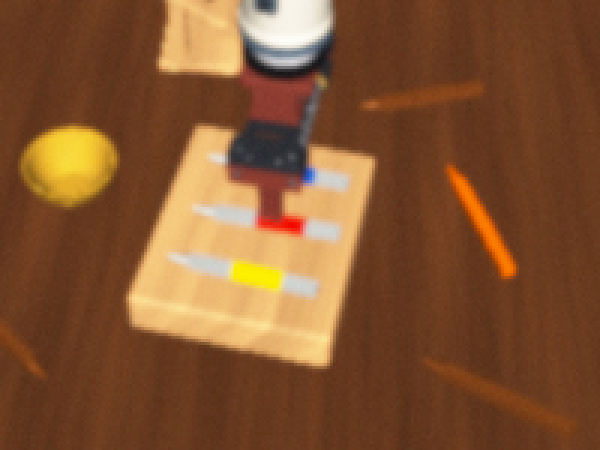

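Gripped: gap 11.7 mm. Before moving to the rack I check the hinge rod and keeper, because the tip could pass near them.

Run:
```python
from g import *
T=dict(np.load("top0.npz"));S=dict(np.load("side0.npz"))
for nm,im,roi in(("T",T,(322,145,418,183)),("S",S,(225,128,262,190))):
    Pc=cloud(im);s=(Pc-O)@EX;n=(Pc-O)@EZ
    hsv=cv2.cvtColor(im["frame"],cv2.COLOR_BGR2HSV)
    x0,y0,x1,y1=roi
    m=np.zeros(s.shape,bool);m[y0:y1,x0:x1]=1;m&=(n>.02)&(n<.14)&(s>.1)&(s<.3)
    if nm=="T":
        for v in range(148,182,1):
            r=m[v,338:392]
            if r.sum()>8: print(nm,"row",v,r.sum(),"s",np.median(s[v,338:392][r]).round(4),"n",np.median(n[v,338:392][r]).round(4),"xz",np.median(Pc[v,338:392][r],0).round(4))
    k,l,st,c=cv2.connectedComponentsWithStats(m.astype(np.uint8))
    for i in range(1,k):
        if st[i,4]>8:
            g=l==i;print(nm,st[i],"s",np.percentile(s[g],[3,50,97]).round(3),"n",np.percentile(n[g],[3,50,97]).round(3),"y",np.percentile(Pc[g][:,1],[3,50,97]).round(3))
```

```text
T row 153 54 s 0.2307 n 0.0707 xz [ 0.6905 -0.1686  0.2142]
T row 154 54 s 0.2291 n 0.0741 xz [ 0.6871 -0.1678  0.2162]
T row 155 54 s 0.2275 n 0.0761 xz [ 0.6847 -0.1678  0.2167]
T row 156 54 s 0.2247 n 0.0756 xz [ 0.6829 -0.168   0.2148]
T row 157 54 s 0.222 n 0.0739 xz [ 0.6815 -0.169   0.2117]
T row 158 31 s 0.2198 n 0.0728 xz [ 0.6802 -0.196   0.2097]
T row 174 35 s 0.1716 n 0.0456 xz [ 0.6562 -0.1558  0.1597]
T row 175 54 s 0.1698 n 0.047 xz [ 0.6539 -0.1785  0.1599]
T row 176 47 s 0.1675 n 0.0473 xz [ 0.6522 -0.1884  0.159 ]
T [329 152  84  28 848] s [0.166 0.22  0.231] n [0.034 0.07  0.078] y [-0.277 -0.189 -0.096]
S [232 134  20  49 331] s [0.164 0.199 0.23 ] n [0.023 0.059 0.076] y [-0.274 -0.171 -0.092]
S [250 157  10  31 120] s [0.118 0.126 0.131] n [0.021 0.031 0.041] y [-0.259 -0.175 -0.109]
```

The hinge rod sits at s≈169 mm and n≈44 mm, just past the home tip. The punch therefore can't be lowered parallel to the slope from up-slope. I'll enter the pocket tilted 12° more than the slope, then swing the tip down into the notch.

```bash
cat >> g.py <<'E'
GZ=.013   # TCP above underside in the grasp
GX=.060   # TCP ahead of head
def pose(hs,y,hn,ddeg=0,gz=None,gx=None):
    gz=GZ if gz is None else gz; gx=GX if gx is None else gx
    d=np.radians(ddeg);ax=np.cos(d)*EX+np.sin(d)*EZ;az=-np.sin(d)*EX+np.cos(d)*EZ
    return P(hs,y,hn)+gx*ax+(gz-.006)*az, q(slope(0,d))
E
python3 - <<'E'
from bench import *
from g import *
y=YR[1]
for hs,hn,d in((.075,.12,12),(.045,.033,12),(.013,.032,12),(.012,.031,0)):
    p,Q=pose(hs,y,hn,d);r=inverse_kinematics(p,Q);print(p.round(3),None if r is None else r.round(2))
(x,yy),_=PUN['red']
move_l(np.array([x,yy,.23]),speed=.25)
p,Q=pose(.075,y,.12,12);move_to(p,Q);hold(.1)
for nm in("top","side"):
    im=get_image(nm);np.savez(f"{nm}1.npz",**im)
    f=im["frame"];f=f[100:260,280:460] if nm=="top" else f[90:240,200:360]
    cv2.imwrite(f"pics/hov1_{nm}.png",cv2.resize(f,None,fx=4,fy=3.7 if nm=="top" else 4,interpolation=cv2.INTER_CUBIC))
print(state()["time"],state()["ee_pos"],p,state()["finger_gap"])
E
```

```text
[ 0.57  -0.246  0.214] [-0.74 -0.45  1.93  0.59  1.07  0.7 ]
[ 0.596 -0.246  0.125] [-0.7  -0.34  2.    0.65  0.9   0.61]
[ 0.57  -0.246  0.106] [-0.74 -0.39  2.08  0.68  0.9   0.55]
[ 0.579 -0.246  0.096] [-0.65 -0.26  1.91  0.42  1.02  0.79]
6.7167 [ 0.57092085 -0.24515966  0.21415355] [ 0.57040766 -0.246       0.21397169] 0.011394576950450909
```

View pics/hov1_top.png

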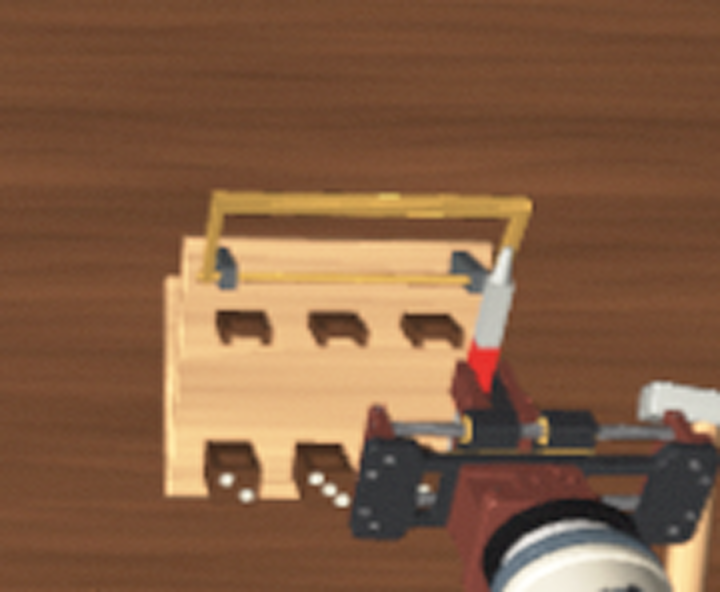

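View pics/hov1_side.png

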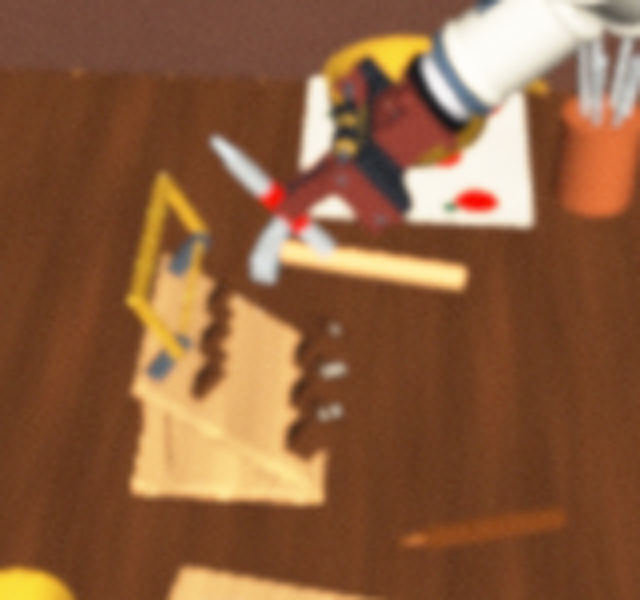

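Run:
```python
from g import *
T=dict(np.load("top1.npz"));S=dict(np.load("side1.npz"))
d=np.radians(12);ax=np.cos(d)*EX+np.sin(d)*EZ;az=-np.sin(d)*EX+np.cos(d)*EZ
tcp=np.array([.5709,-.2452,.2141])
tip=tcp+.09*ax-.007*az
print("pred tip",tip.round(4))
print("T",proj(T,tip).round(1),"S",proj(S,tip).round(1))
print(tri(T,(406.2,167.6),S,(253.7,124.2)))
for nm,im,roi in(("T",T,(398,166,412,197)),("S",S,(250,120,270,142))):
    hsv=cv2.cvtColor(im["frame"],cv2.COLOR_BGR2HSV);m=(hsv[...,1]<70)&(hsv[...,2]>130)
    x0,y0,x1,y1=roi;mm=np.zeros(m.shape,bool);mm[y0:y1,x0:x1]=m[y0:y1,x0:x1]
    v,u=np.nonzero(mm);q_=cloud(im)[mm]
    al=(q_-tcp)@ax;nn=(q_-tcp)@az
    g=(abs(nn)<.03)&(al<.065)
    print(nm,len(u),"along",np.percentile(al,[0,5,95,100]).round(4),"n rel",np.median(nn[g]).round(4),"y med, range",np.median(q_[g][:,1]).round(4),np.percentile(q_[g][:,1],[5,95]).round(4))
    # metal centroid pixels versus predicted axis: lateral residual
    A=proj(im,tcp-.007*az+.03*ax)[0];B=proj(im,tcp-.007*az+.065*ax)[0];t=(B-A)/np.linalg.norm(B-A);nl=np.array([-t[1],t[0]])
    uv=np.c_[u,v];k=(uv-A)@t;w=(k>3)&(k<np.linalg.norm(B-A));print("   lateral px off",((uv-A)@nl)[w].mean().round(2),w.sum(),"normal",nl.round(2))
```

```text
pred tip [ 0.6374 -0.2452  0.2751]
T [[406.9 167. ]] S [[252.5 124.1]]
(array([ 0.63410448, -0.24285712,  0.27692261]), np.float64(0.0022789661065472405))
T 169 along [-0.0597  0.0177  0.0841  0.5075] n rel -0.0022 y med, range -0.2438 [-0.2507 -0.2391]
   lateral px off -0.14 84 normal [0.98 0.22]
S 93 along [-0.1257 -0.107   0.0798  0.087 ] n rel -0.0052 y med, range -0.2395 [-0.2473 -0.2353]
   lateral px off -0.13 36 normal [ 0.7  -0.72]
```

The held punch projects within about 0.3 mm laterally in the top view, so I trust the top view for the rack's y: -127, -187 and -247 mm. Next I insert red.

```bash
sed -i 's/^YR=.*/YR={1:-.2482,3:-.1869,2:-.1257}/' g.py
python3 - <<'E'
from bench import *
from g import *
y=YR[1]
def rep(t):
    s=state();f=s["ft_force"];print(t,round(s["time"],2),s["ee_pos"].round(4),"F slope",np.round([f@EX,f[1],f@EZ],1),round(s["finger_gap"],4))
for hs,hn,d,v in((.045,.034,12,.15),(.016,.032,12,.06)):
    p,Q=pose(hs,y,hn,d);move_l(p,speed=v,orientation=Q);rep((hs,hn,d))
p,Q=pose(.013,y,.0315,0);move_l(p,speed=.03,orientation=Q);rep("lvl")
for nm in("top","side"):
    im=get_image(nm);np.savez(f"{nm}2.npz",**im)
    f=im["frame"];f=f[100:260,280:460] if nm=="top" else f[90:240,200:360]
    cv2.imwrite(f"pics/ins1_{nm}.png",cv2.resize(f,None,fx=4,fy=3.7 if nm=="top" else 4,interpolation=cv2.INTER_CUBIC))
E
```

```text
(0.045, 0.034, 12) 7.47 [ 0.5955 -0.2484  0.1275] F slope [ 0.5 -0.9 -0.6] 0.0115
(0.016, 0.032, 12) 8.11 [ 0.5724 -0.2484  0.1082] F slope [-0.8  0.  -1.8] 0.0118
lvl 8.68 [ 0.58   -0.2479  0.0973] F slope [-1.  -0.1 -1.7] 0.0117
```

View pics/ins1_top.png

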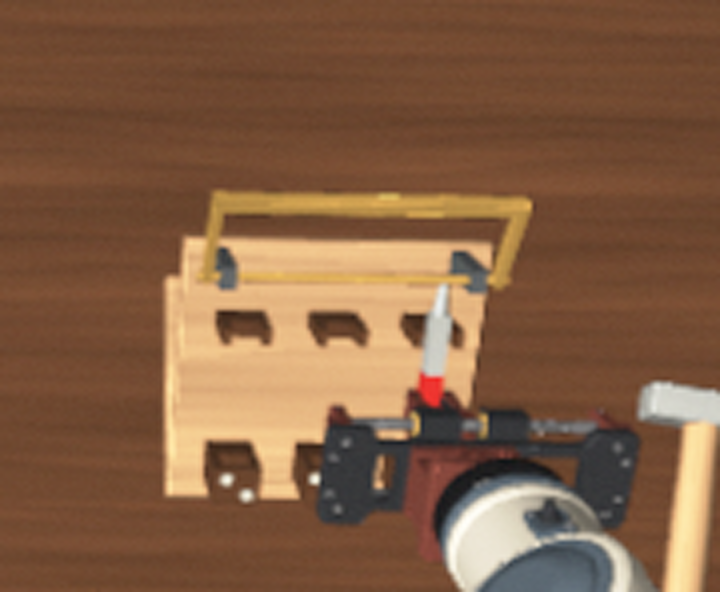

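View pics/ins1_side.png

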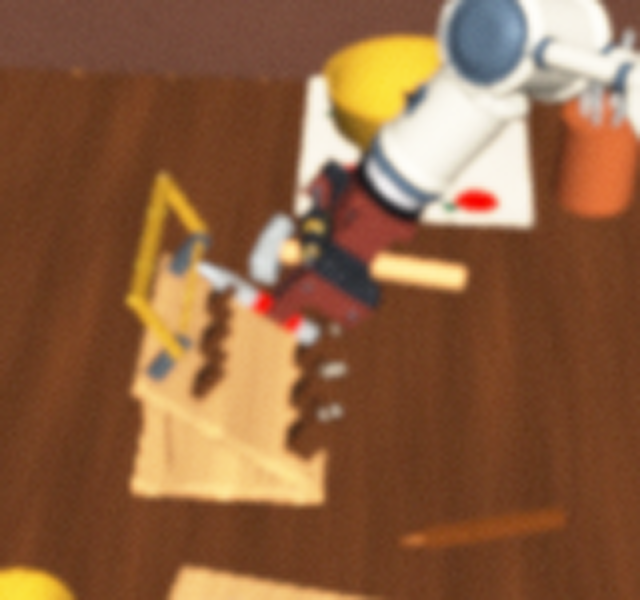

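Forces are low, and the red punch lies in the notch with its tip at about (443,290) in the crop, short of the rod. Its head is in the socket. I now slide it home and release.

```bash
cat > mv.py <<'E'
from bench import *
from g import *
def rep(t):
    s=state();f=s["ft_force"];print(t,round(s["time"],2),s["ee_pos"].round(4),"F slope",np.round([f@EX,f[1],f@EZ],1),round(s["finger_gap"],4));return np.array([f@EX,f[1],f@EZ])
def snap(tag):
    for nm in("top","side"):
        im=get_image(nm);np.savez(f"{nm}{tag}.npz",**im)
        f=im["frame"];f=f[140:245,305:425] if nm=="top" else f[90:240,200:360]
        cv2.imwrite(f"pics/{tag}_{nm}.png",cv2.resize(f,None,fx=6 if nm=="top" else 4,fy=5.5 if nm=="top" else 4,interpolation=cv2.INTER_CUBIC))
def slide(y,gx=None,s0=.013,hn=.0305,send=.004):
    base=rep("start")
    for k,hs in enumerate(np.arange(s0-.002,send-1e-6,-.002)):
        p,Q=pose(hs,y,hn,0,gx=gx);move_l(p,speed=.03,orientation=Q);f=rep(("hs",round(hs,4)))
        if f[0]-base[0]>5: print("contact");break
    return hs
E
python3 - <<'E'
from mv import *
y=YR[1]
slide(y)
gripper_open();rep("open");hold(.3)
s=state()["ee_pos"]
move_l(s+.07*EZ,speed=.2);rep("up")
p=np.array([.52,-.05,.28]);move_to(p,q(down(0,0)))
snap("red_done");rep("clear")
E
```

```text
start 8.78 [ 0.5793 -0.248   0.0968] F slope [-0.7 -0.4 -1.7] 0.0118
('hs', np.float64(0.011)) 9.03 [ 0.5785 -0.2484  0.0959] F slope [0.1 1.4 2.2] 0.0114
('hs', np.float64(0.009)) 9.28 [ 0.577  -0.2485  0.0949] F slope [-1.4 -0.6  5. ] 0.0117
('hs', np.float64(0.007)) 9.53 [ 0.5767 -0.2485  0.0949] F slope [ 5.6  0.4 -1.2] 0.0116
contact
open 10.77 [ 0.5754 -0.2482  0.0931] F slope [-0.5  0.2  0.7] 0.0876
up 11.57 [ 0.5353 -0.2484  0.1506] F slope [ 0.6  0.1 -0.3] 0.0882
clear 12.61 [ 0.5196 -0.051   0.2779] F slope [ 0.9  0.2 -0.1] 0.088
```

View pics/red_done_top.png

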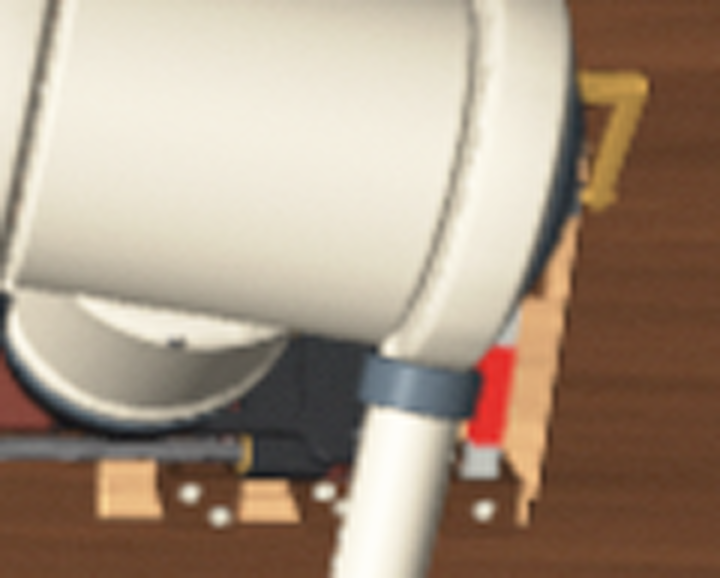

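View pics/red_done_side.png

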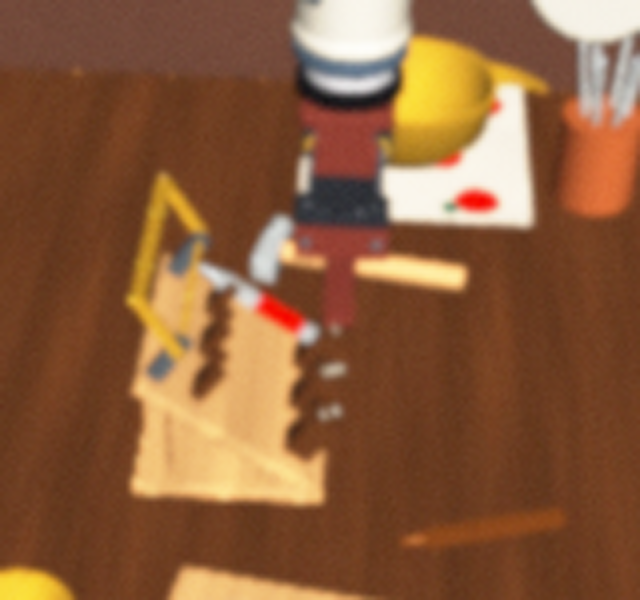

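Red is in: contact came at s≈9 mm, the expected home, and the red sleeve shows at (492,395) behind the one-dot socket. I check it numerically while fetching yellow.

```bash
sed -i "s/'yellow':((.5575,.2485),-11.4),'blue':((.5322,.1130),-10.1)/'yellow':((.5570,.2478),-11.3),'blue':((.5312,.1124),-10.1)/" g.py; grep PUN= g.py
cat >> mv.py <<'E'
def pick(n,z=.063):
    (x,y),yw=PUN[n];Q=q(down(np.radians(yw),0))
    move_to(np.array([x,y,.15]),Q)
    snap("pre_"+n)
    move_l(np.array([x,y,z]),speed=.1);hold(.1)
    close();rep("closed");move_l(np.array([x,y,.23]),speed=.25)
    rep("lifted")
E
python3 - <<'E'
from mv import *
pick('yellow')
E
python3 - <<'E'
from g import *
for nm in("top","side"):
    im=dict(np.load(nm+"pre_yellow.npz"));s=sleeves(im,(322,150,410,240) if nm=="top" else (240,150,300,200))
    c,A,m=s["red"];q_=cloud(im)[m]
    print(nm,c.round(1),A,"s",np.percentile((q_-O)@EX,[2,50,98]).round(4),"n",np.median((q_-O)@EZ).round(4),"y",np.median(q_[:,1]).round(4))
E
```

```text
PUN={'red':((.5385,.1815),-8.1),'yellow':((.5570,.2478),-11.3),'blue':((.5312,.1124),-10.1)}
closed 16.22 [0.557  0.2478 0.063 ] F slope [ 0.   0.2 -0. ] 0.0118
lifted 17.03 [0.5566 0.2477 0.228 ] F slope [-1.1 -0.9 -1.2] 0.0113
top [386.3 211.5] 103 s [0.0463 0.0686 0.0936] n 0.0363 y -0.2465Traceback (most recent call last):
  File "<stdin>", line 4, in <module>
KeyError: 'red'
```

View pics/pre_yellow_top.png

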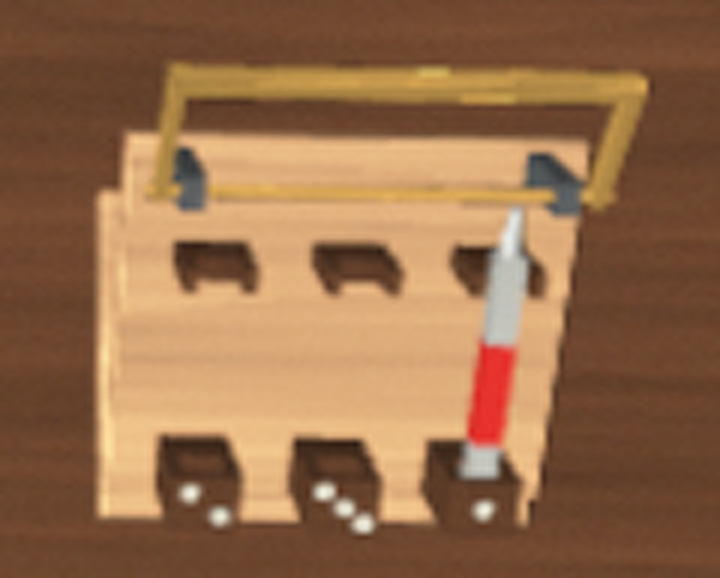

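Red is home: its sleeve centre is at s=68.6 mm (home 69) and its top at n=36.3 mm. Yellow next.

```bash
cat >> mv.py <<'E'
def place(r):
    y=YR[r]
    p,Q=pose(.075,y,.12,12);move_to(p,Q)
    for hs,hn,d,v in((.045,.034,12,.15),(.016,.032,12,.06),(.013,.0315,0,.03)):
        p,Q=pose(hs,y,hn,d);move_l(p,speed=v,orientation=Q);rep((hs,hn,d))
E
python3 - <<'E'
from mv import *
place(2);snap("ins2")
E
```

```text
(0.045, 0.034, 12) 19.19 [ 0.5957 -0.1255  0.1274] F slope [-0.9 -0.  -0.5] 0.0118
(0.016, 0.032, 12) 19.82 [ 0.5725 -0.1259  0.1083] F slope [-0.6  0.1 -0.6] 0.012
(0.013, 0.0315, 0) 20.4 [ 0.5799 -0.1254  0.0971] F slope [-0.3 -0.1 -0.3] 0.0115
```

View pics/ins2_top.png

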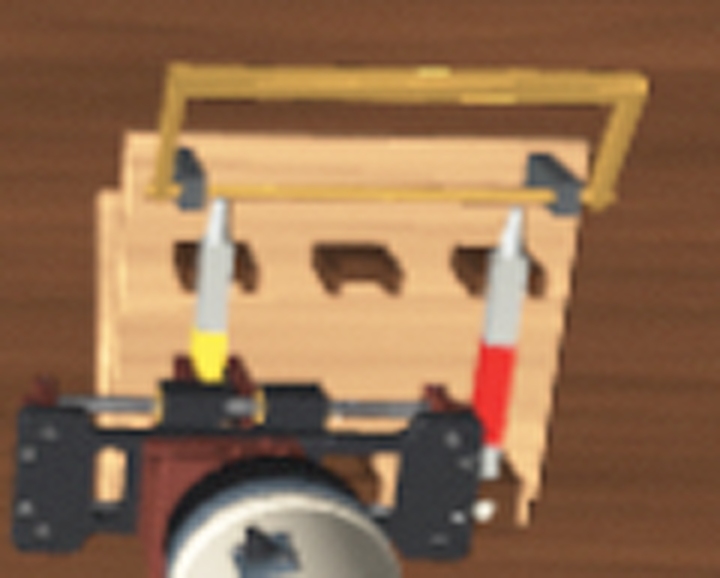

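View pics/ins2_side.png

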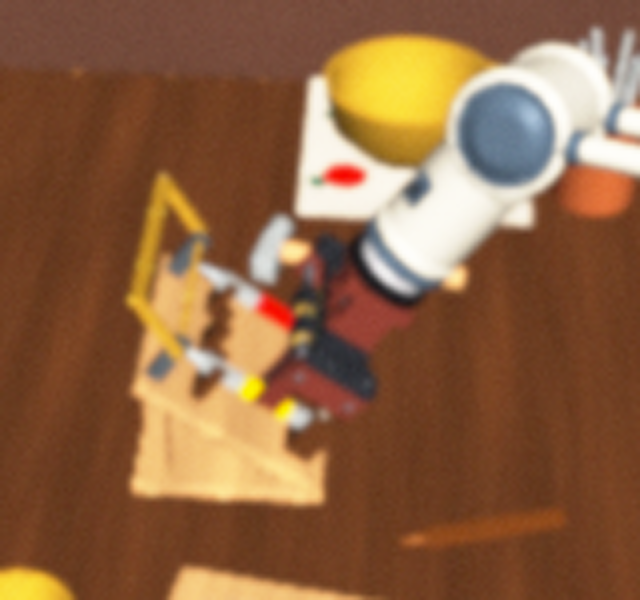

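Yellow is in the two-dot notch, tip at (218,205) in the crop. I slide it home, release, check and pick blue.

```bash
cat >> mv.py <<'E'
def leave():
    gripper_open();rep("open");hold(.3)
    move_l(state()["ee_pos"]+.08*EZ,speed=.2)
def chk(tag,names):
    im=dict(np.load("top"+tag+".npz"));s=sleeves(im,(322,150,410,240))
    for n in names:
        c,A,m=s[n];q_=cloud(im)[m];print(n,A,"sleeve s",np.percentile((q_-O)@EX,[2,50,98]).round(4),"n",np.median((q_-O)@EZ).round(4),"y",np.median(q_[:,1]).round(4))
E
python3 - <<'E'
from mv import *
slide(YR[2]);leave()
move_to(np.array([.50,0.03,.25]),q(down(0,0)))
pick('blue');chk("pre_blue",['red','yellow'])
E
```

```text
start 20.5 [ 0.5793 -0.1255  0.0967] F slope [-1.1 -0.4 -0.1] 0.0116
('hs', np.float64(0.011)) 20.75 [ 0.5786 -0.1259  0.0961] F slope [0.1 0.8 2.9] 0.012
('hs', np.float64(0.009)) 21.0 [ 0.5771 -0.1259  0.095 ] F slope [ 0.1 -0.3  6.4] 0.0117
('hs', np.float64(0.007)) 21.25 [ 0.5763 -0.1259  0.0945] F slope [ 6.  -1.3  0.5] 0.0115
contact
open 22.48 [ 0.5754 -0.1257  0.0931] F slope [ 0.5 -0.3  0.4] 0.0878
closed 27.05 [0.5312 0.1124 0.063 ] F slope [ 0.2 -0.7 -0.6] 0.0117
lifted 27.87 [0.5307 0.1123 0.2281] F slope [-1.2 -0.6 -2.2] 0.0118
red 103 sleeve s [0.0466 0.0696 0.0931] n 0.0366 y -0.2464
yellow 68 sleeve s [0.0483 0.0717 0.0916] n 0.0375 y -0.1246
```

View pics/pre_blue_top.png

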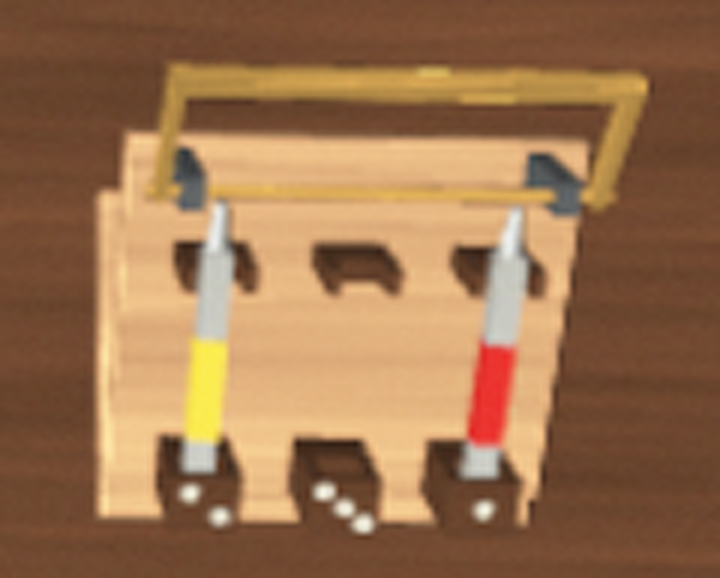

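Red and yellow are both home. Open fingers span 115 mm, and the neighbours' inner faces are only about 54–55 mm from the middle rest's axis. So I'll let blue go slightly raised (head +4 mm, 4° tilt), still inside the pocket and between the notch cheeks. That keeps the opening fingertips above the neighbours.

Run:
```python
from mv import *
y=YR[3]
p,Q=pose(.075,y,.12,12);move_to(p,Q)
for hs,hn,d,v in((.045,.034,12,.15),(.016,.033,12,.06),(.013,.034,4,.03)):
    p,Q=pose(hs,y,hn,d);move_l(p,speed=v,orientation=Q);rep((hs,hn,d))
base=rep("b")
for hs in(.011,.009,.007,.005):
    p,Q=pose(hs,y,.034,4);move_l(p,speed=.03,orientation=Q);f=rep(hs)
    if f[0]-base[0]>4:print("contact");break
snap("ins3")
```

```text
(0.045, 0.034, 12) 29.78 [ 0.5958 -0.1867  0.1275] F slope [-0.7 -0.1 -2. ] 0.0115
(0.016, 0.033, 12) 30.42 [ 0.5719 -0.1871  0.109 ] F slope [-0.6  0.3 -1.1] 0.0116
(0.013, 0.034, 4) 30.81 [ 0.5761 -0.1866  0.103 ] F slope [-0.7  0.1 -0.6] 0.0113
b 30.81 [ 0.5761 -0.1866  0.103 ] F slope [-0.7  0.1 -0.6] 0.0113
0.011 31.06 [ 0.5731 -0.1868  0.1005] F slope [-0.5  0.3 -0.9] 0.012
0.009 31.31 [ 0.5722 -0.187   0.1008] F slope [ 1.7 -0.7 -2.4] 0.0116
0.007 31.56 [ 0.5717 -0.1871  0.1012] F slope [ 5.8  0.3 -2.9] 0.0115
contact
```

View pics/ins3_top.png

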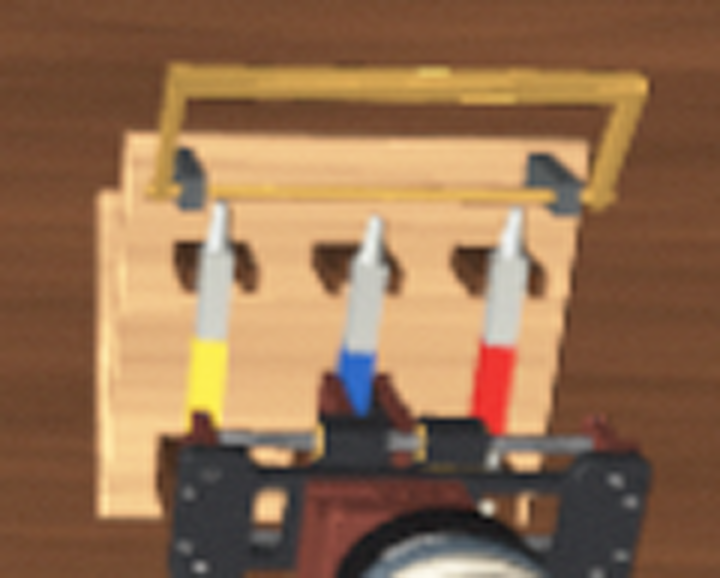

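View pics/ins3_side.png

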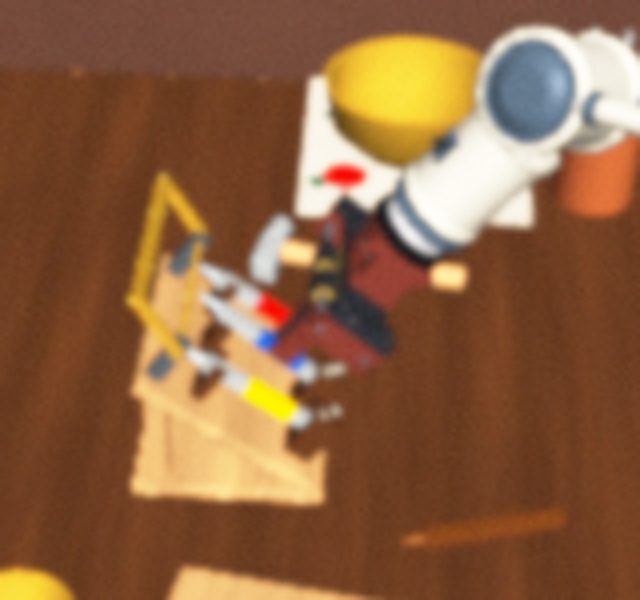

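Blue is seated against the pocket floor between the cheeks (tip at (375,222)), with the neighbours clear. Releasing it now.

Run:
```python
from mv import *
leave()
move_to(np.array([.50,0.06,.28]),q(down(0,0)));close()
snap("blue_done");rep("clr");chk("blue_done",['red','yellow','blue'])
```

```text
open 32.89 [ 0.5705 -0.1869  0.0991] F slope [-0.9  0.4  0. ] 0.0881
clr 36.25 [0.5  0.06 0.28] F slope [-0.4 -0.2  0. ] 0.0001
red 103 sleeve s [0.0469 0.0695 0.0939] n 0.0368 y -0.2466
yellow 58 sleeve s [0.0489 0.0704 0.0914] n 0.037 y -0.1244
blue 80 sleeve s [0.048  0.0706 0.0928] n 0.0369 y -0.1851
```

View pics/blue_done_top.png

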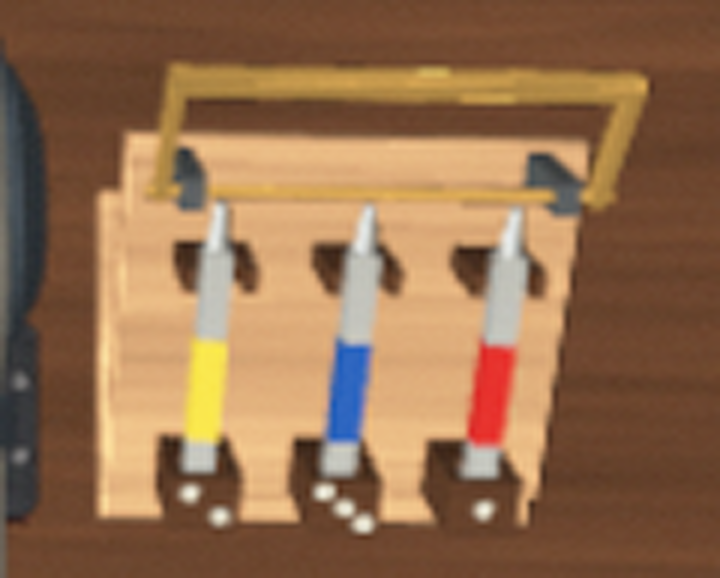

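View pics/blue_done_side.png

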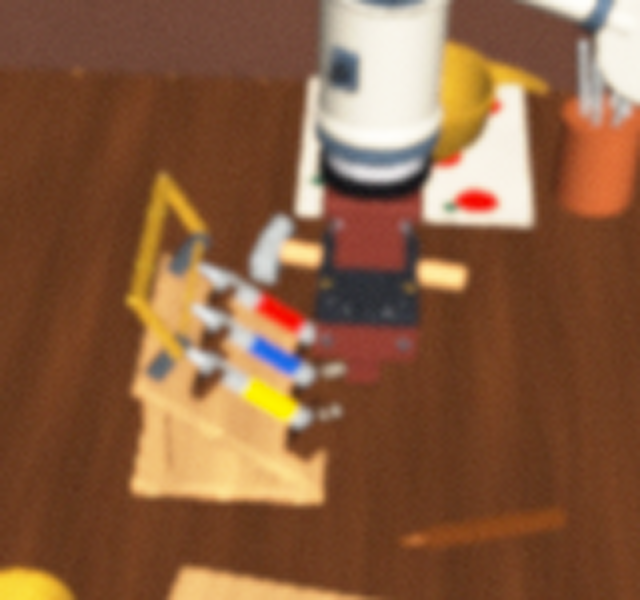

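All three punches are home (sleeve s≈70 mm, n≈37 mm) and released. Now the keeper. The hinge is at about x=0.653, z=0.157, and the bar at about (0.684, 0.211), which is θ≈2.7. First I push it over from behind with the closed fingers.

Run:
```python
from mv import *
H=np.array([.653,-.187,.1565]);Q=q(down(0,0))
def bar(ph): ph=np.radians(ph);return H+.062*np.array([np.cos(ph),0,np.sin(ph)])
print(bar(60))
move_to(np.array([.718,-.187,.30]),Q)
move_l(np.array([.718,-.187,.207]),speed=.15);rep("behind");snap("kp0")
for ph in(60,75,90,105,120,132):
    b=bar(ph);p=b+np.array([.016,0,-.002]);move_l(p,speed=.1);f=rep(ph)
    if abs(f).max()>20: print("force!");break
snap("kp1")
```

```text
[ 0.684      -0.187       0.21019358]
behind 38.27 [ 0.7182 -0.1865  0.209 ] F slope [ 0.6 -0.1  0.1] 0.0008
60 38.7 [ 0.7002 -0.1872  0.2098] F slope [1.4 0.  0.4] 0.0005
75 39.01 [ 0.6853 -0.1871  0.2151] F slope [ 0.6 -0.   0.4] 0.0003
90 39.32 [ 0.6692 -0.187   0.2166] F slope [1.2 0.1 0. ] 0.0003
105 39.62 [ 0.6532 -0.187   0.2143] F slope [-0.5 -0.4  0.2] 0.0005
120 39.93 [ 0.6382 -0.187   0.2081] F slope [ 0.2 -0.8  0.4] 0.0006
132 40.22 [ 0.6277 -0.187   0.2005] F slope [ 0.3 -0.5  0.7] 0.0005
```

View pics/kp0_side.png

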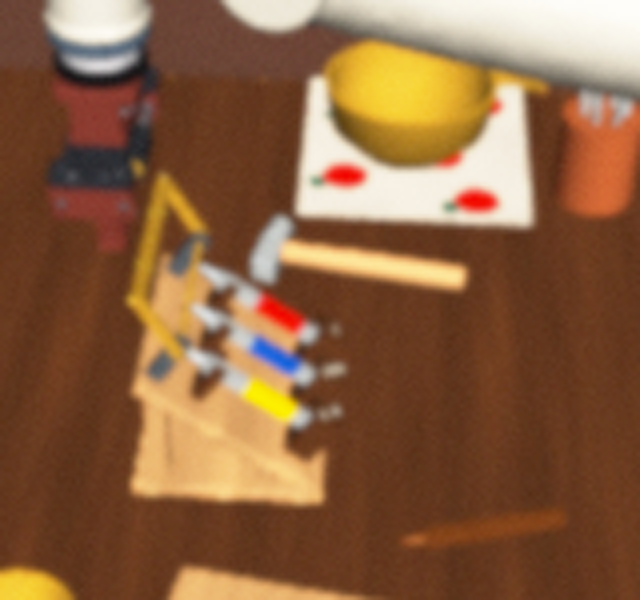

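View pics/kp1_side.png

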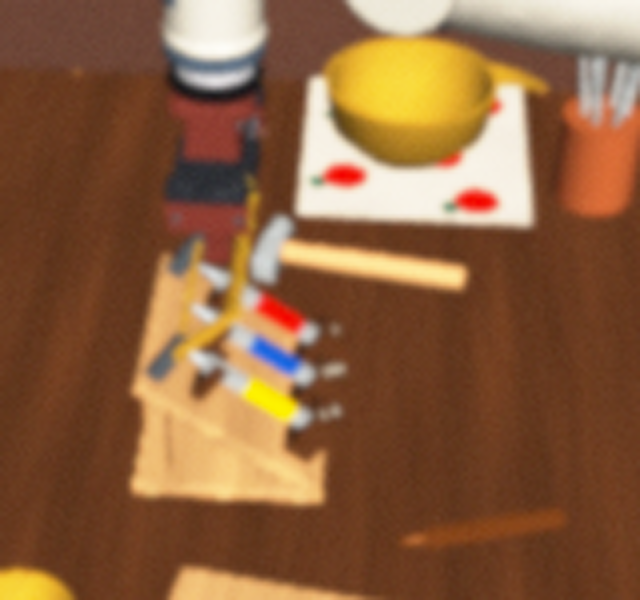

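View pics/kp1_top.png

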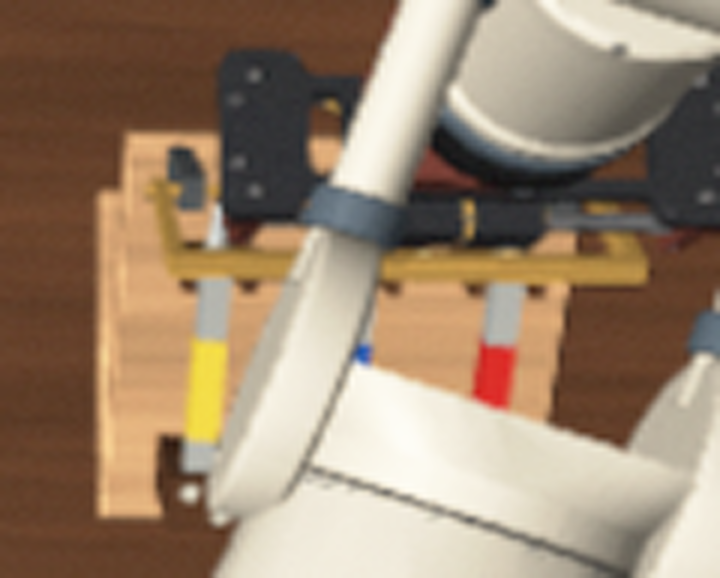

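The keeper is over centre: its bar is in front of the fingers in the top view at row ~268. I lift the fingers, move over the bar and press it down along its arc.

Run:
```python
from mv import *
im=dict(np.load("topkp1.npz"));Pc=cloud(im)
v=int(140+268/5.5)
b_=np.median(Pc[v-1:v+2,337:352].reshape(-1,3),0);print("bar pix",b_)
H=np.array([.653,-.187,.1565])
ph0=np.degrees(np.arctan2(b_[2]-.004-H[2],b_[0]-H[0]));print("phi",ph0)
def bar(ph): ph=np.radians(ph);return H+.062*np.array([np.cos(ph),0,np.sin(ph)])
e=state()["ee_pos"]
move_l(e+[.004,0,.045],speed=.15)
x0=bar(ph0)[0]
move_l(np.array([x0-.004,-.187,e[2]+.045]),speed=.15);rep("over")
for ph in(150,160,170,180,190,200,207,211,214,216):
    if ph<ph0+3: continue
    t=np.radians(max(0,ph-180));Q=Ro.from_euler('y',-t)*down(0,0);z=Q.apply([0,0,1])
    r=np.radians(ph);m=np.array([np.sin(r),0,-np.cos(r)])  # outward = -tangent
    w=m if ph>=180 else np.array([0,0,1.])
    c=.005 if ph>=180 else .006
    p=bar(ph)+w*c-z*.008 
    move_l(p,speed=.08,orientation=q(Q));f=rep(ph)
    if np.linalg.norm(f)>12: print("force stop");break
snap("kp2")
```

```text
bar pix [ 0.60741772 -0.12042032  0.2052944 ]
phi 135.49947661351132
over 41.1 [ 0.6045 -0.1869  0.245 ] F slope [-0.8  0.1 -0. ] 0.0005
150 41.81 [ 0.5996 -0.187   0.2017] F slope [-0.6 -0.4  0.5] 0.0007
160 42.09 [ 0.5947 -0.187   0.1917] F slope [ 0.4  0.1 -0.2] 0.0008
170 42.38 [ 0.5918 -0.1869  0.1809] F slope [ 0.2 -0.6  0.6] 0.0
180 42.67 [ 0.5907 -0.1869  0.1685] F slope [ 0.1 -0.5  0.5] 0.0004
190 43.0 [ 0.5886 -0.1871  0.1589] F slope [ 0.5  0.1 -0. ] 0.0004
200 43.33 [ 0.5898 -0.1871  0.1478] F slope [ 0.2  0.2 -0.2] 0.0003
207 43.6 [ 0.5914 -0.1869  0.1396] F slope [0.9 0.3 0.3] 0.0003
211 43.85 [ 0.5933 -0.1871  0.1363] F slope [-0.7 -1.   0.2] 0.0002
214 44.1 [ 0.5942 -0.187   0.1328] F slope [0.8 0.6 0.4] 0.0006
216 44.35 [ 0.5962 -0.1875  0.1332] F slope [1.8 0.8 4.2] 0.0005
```

View pics/kp2_side.png

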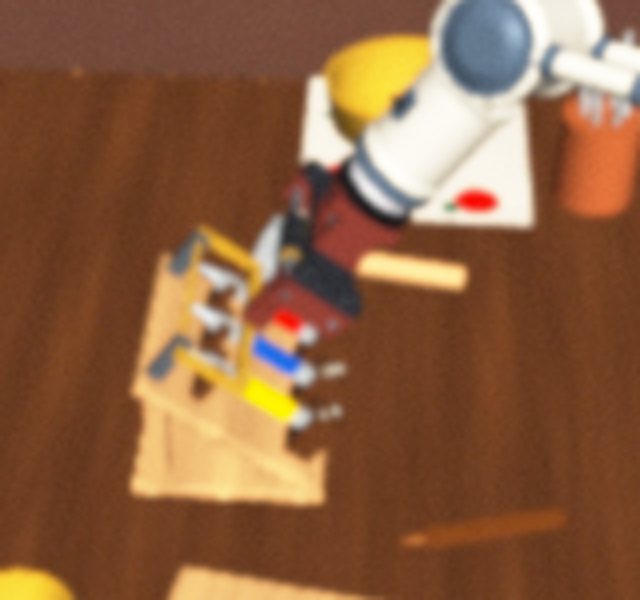

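View pics/kp2_top.png

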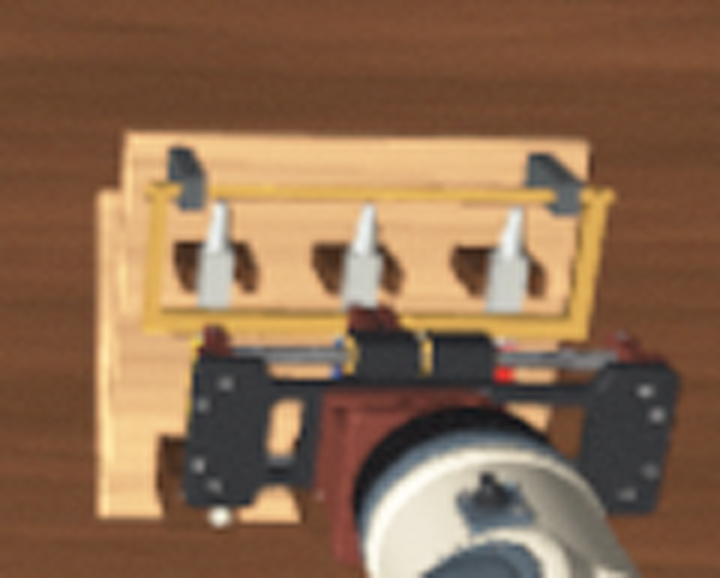

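The bar is down across the punches with a 4 N reaction. I press a little further to confirm the stop, then retreat and measure.

Run:
```python
from mv import *
H=np.array([.653,-.187,.1565]);r=np.radians(215)
b=H+.062*np.array([np.cos(r),0,np.sin(r)])
for k in(.001,.0,-.001,-.002,-.003):
    move_l(b+EZ*(.013+k-.0015),speed=.03,orientation=q(slope(0)));f=rep(k)
    if f[2]>15: break
e=state()["ee_pos"];print("n of tip",(e-O)@EZ-.008)
move_l(e+.09*EZ,speed=.2)
move_to(np.array([.45,.10,.30]),q(down(0,0)))
snap("kp3");rep("clr");chk("kp3",['red','yellow','blue'])
im=dict(np.load("topkp3.npz"));Pc=cloud(im);s=(Pc-O)@EX;n=(Pc-O)@EZ
for v in range(192,206):
    print(v,[(float(np.median(s[v,a:b]).round(4)),float(np.median(n[v,a:b]).round(4))) for a,b in((332,338),(350,358),(372,382),(394,401))])
```

```text
0.001 44.7 [ 0.5957 -0.1873  0.1327] F slope [ 0.9 -0.6  6.9] 0.0005
0.0 44.95 [ 0.5959 -0.1873  0.1326] F slope [-1.6  0.1 14.7] 0.0005
-0.001 45.2 [ 0.5961 -0.1874  0.1325] F slope [-5.5  2.3 23.4] 0.0003
n of tip 0.04989870647643046
clr 47.12 [0.4501 0.0991 0.2989] F slope [ 0.   0.1 -0.1] 0.0005
red 103 sleeve s [0.0468 0.0691 0.0935] n 0.0369 y -0.2467
yellow 73 sleeve s [0.0493 0.0713 0.0929] n 0.0375 y -0.1247
blue 80 sleeve s [0.0481 0.071  0.0926] n 0.0366 y -0.1851
192 [(0.1142, 0.0194), (0.1087, 0.0011), (0.1098, 0.001), (0.111, 0.0009)]
193 [(0.1048, 0.0011), (0.1057, 0.0006), (0.1063, -0.0007), (0.1087, 0.0025)]
194 [(0.1024, 0.0018), (0.1031, 0.0014), (0.1045, 0.0016), (0.1068, 0.0044)]
195 [(0.0996, 0.0019), (0.1002, 0.0008), (0.1011, -0.0), (0.1023, -0.0001)]
196 [(0.1119, 0.0428), (0.0979, 0.0019), (0.0983, -0.0001), (0.1002, 0.0017)]
197 [(0.1117, 0.0494), (0.1118, 0.0471), (0.1119, 0.0438), (0.1127, 0.043)]
198 [(0.1095, 0.0504), (0.1107, 0.0508), (0.1114, 0.0495), (0.1115, 0.0473)]
199 [(0.1063, 0.049), (0.1075, 0.0495), (0.1085, 0.049), (0.1096, 0.0489)]
200 [(0.1037, 0.0496), (0.1048, 0.0496), (0.1063, 0.0499), (0.107, 0.0497)]
201 [(0.0826, 0.0016), (0.0838, 0.0022), (0.1034, 0.0497), (0.1045, 0.0498)]
202 [(0.0794, 0.0006), (0.0803, 0.0002), (0.0819, 0.0015), (0.0821, -0.0011)]
203 [(0.0763, -0.0003), (0.0781, 0.0015), (0.0787, -0.0001), (0.0797, -0.0002)]
204 [(0.0739, 0.0012), (0.0752, 0.0018), (0.076, -0.0001), (0.0771, 0.0004)]
205 [(0.0708, 0.0005), (0.0723, 0.0013), (0.0733, 0.0009), (0.0744, 0.0007)]
```

View pics/kp3_side.png

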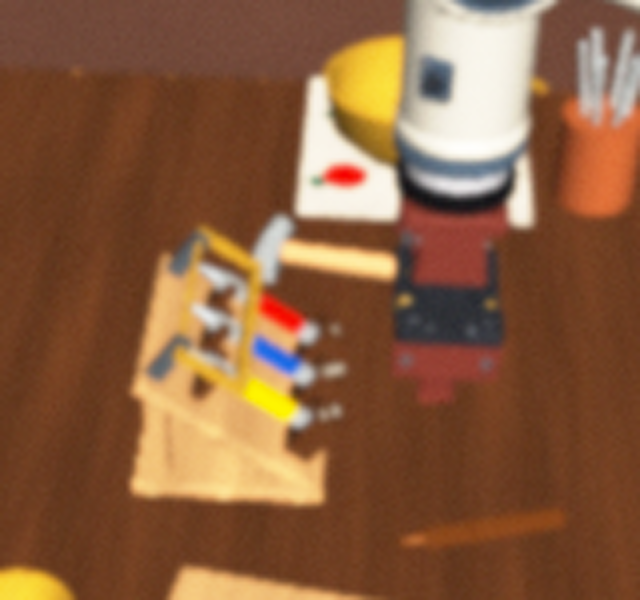

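View pics/kp3_top.png

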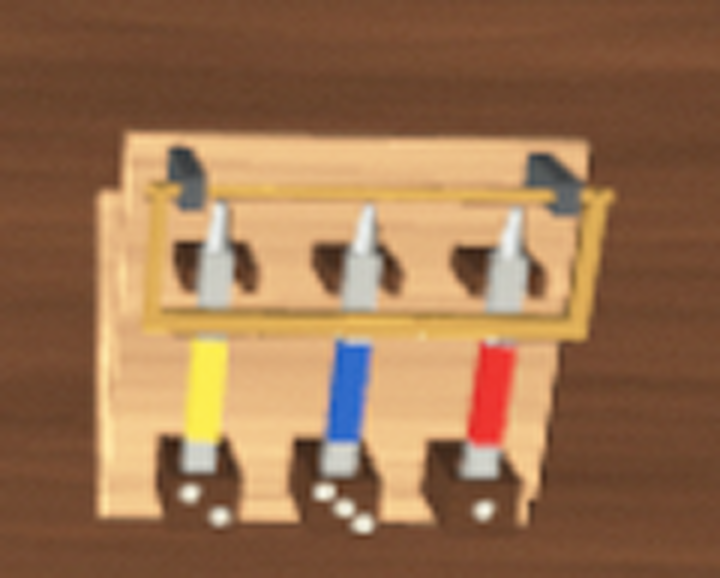

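The bar's top face is at n≈49.5 mm, against 49 expected when closed, and it met a hard stop at the hinge limit. The punches haven't moved and the robot is clear, so I hand in.

Run:
```python
from bench import *
print(job_done(),state()["time"])
```

```text
the job is handed in; nothing more can be done
the job is handed in; nothing more can be done
```

The job is handed in, at about 47 s of the 72 s allowed; `job_done()` gave no verdict. Red is in rest 1, yellow in rest 2 and blue in rest 3, each slid in to the pocket floor and let go before the next. The brass keeper is closed over them.

**What I did differently for the fit:**
- **Hinge rod:** it stands just past the tips, so each punch went into its socket at a 12° extra tilt and was then swung down into the notch.
- **Blue, in the middle:** I let it go about 4 mm high so the opening fingers would clear red and yellow. It dropped into place.

**Last checks:**
- **Punches:** the sleeve centres are 69.1 to 71.3 mm up the slope (home is 69 mm). Their top faces are about 37 mm above the board (home is 36 mm), and nothing shifted when the keeper closed.
- **Keeper:** the bar's top face is about 49.5 mm above the board (49 mm expected when closed). It met a hard stop at 23 N.
- **Robot:** it was clear of everything when I handed in.
- **Bowl, hammer and jar:** nothing in the arm's path came near them, but I did not measure their positions again at the end.

**Disagreements:**
- **Side and top cameras:** they differed by about 3 mm across the rack, probably because the side camera sees the side faces. I used the top view, after checking it against the held red punch.
- **Colour check:** the side-view search for the red sleeve failed once, so I confirmed red from the top view.
- **Yellow and blue:** their sleeve centres read about 2 mm up-slope in the last top view. That is within tolerance, and both had touched the pocket floor.

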